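# Sort the drained fruit-drying tools

## Robot

A 6-joint arm with a two-finger parallel gripper is mounted at the origin on the work surface. World frame = base frame: x ahead of the robot, y to its left, z up, the work surface at z = 0. Lengths are in m, angles in degrees, forces in N, time in s.
With the tool pointing down it reaches from about 0.325 to 0.9 m from the base axis. Payload 6.1 kg.
Tool frame: the origin (TCP) lies at the very end of the fingers, on their centre line; the grasp point (between the pads) lies 19 mm behind it; z points along the fingers, y is the line along which they close (so a half turn about z gives the same grasp; the last joint's range is limited). The gripper opens to 85 mm and grips with 20 to 120 N. Pads are 22 mm wide; open, the fingers measure 114 mm over their backs; the gripper's body (76 mm by 85 mm) begins 54 mm behind the grasp point. The pads swing forward as they close: fully open they stand 13 mm farther back than shut.
Start: joints at [-73.115, 12.628, 87.462, -0, 79.91, -7.225], TCP at [0.255, -0.57, 0.201] pointing down, gripper open.
Joint ranges: [-170.65, 170.65], [-52.31, 119.04], [5.05, 147.46], [-71.25, 251.25], [11.57, 151.72], [-153.62, 153.62]. Speed limits (degrees/s): [147.25, 147.25, 172.46, 180, 180, 180].

## Interface

Orientations are given as a 3x3 rotation matrix whose columns are the frame's x, y, z axes.
In Python, from station import ctrl gives the robot as it stands.
- The arm moves only by the tool drive_tool, never from a script. Its argument "commands" is a list of rows, each an object of numbers: "x", "y", "z": the shift along the tool's x, y, z in m; "yaw": the turn about the tool's z in rad; "gripper": the finger opening in m, from 0 to 0.0854. In form: [{"x": .., "y": .., "z": .., "yaw": .., "gripper": ..}, ...]. A call has exactly 8 rows; each row is the pose to reach, as a shift and turn from the pose commanded when the call began, along the tool's axes at that moment; what a row does not reach only later rows make up. A row lasts 1/12 s, in which the tool goes at most 41.7 mm and 7.16 degrees, less where a joint would pass 70% of its speed; a pose out of reach is approached as far as the arm can. A call with a gripper value outside its range is refused whole. The fingers move at their own pace and stop on an object; "force" is the grip in N (left out, the last holds). Time passes only in rows, so rows that repeat a pose let the fingers close, or fill a call up. It gives the time, the measured TCP pose, the force, the opening and the grip force at its end, in the units of the state.
- ctrl.sense(): the state, without advancing time (a new reading comes with each control period).
- ctrl.snapshot(name): name is "side" or "top"; returns (picture, depth): 480x640x3 uint8, blue, green, red; 480x640 float32, m along the optical axis (not along the pixel's ray), 0 where there is no reading.
- ctrl.camera_model(name): a dict with "K" (3x3 intrinsics, pixels), "dist_coeffs" ([k1, k2, p1, p2, k3] as OpenCV has them; the pictures are not rectified), "R" (3x3) and "t" (3): a world point X has camera coordinates R X + t. Camera axes: x right, y down, z forward; pixel columns grow to the right and rows downward; lengths in m; the calibration is good to about 2 mm. A picture is of the moment at which its call begins. camera_model takes no time and is no camera call.
- ctrl.hand_in(): hands the job in; it is judged then, once.
The state is a dict: "time_s": time; "joints": joint angles; "joint_vel": joint speeds; "joint_efforts": joint torques, N m; "tcp_pos": TCP position; "tcp_rot": TCP orientation; "ft_force": force on the tool from outside, world axes, zero at the start; "moment": the same for the moment, N m; "opening": finger opening in m; "grasp_force": force on a finger pad.
Only numpy, scipy, OpenCV 4.12 (cv2) and the standard library are available. Lean on these libraries where they do the work, as an engineer would, in place of code of your own. Each camera call takes 0.05 s, during which the arm holds its last target. There are 200 camera calls.

## Task

The washed tools are lying on the tilted draining rack. Sort them into the crates: both pitting knives go in the red crate and the brush in the green crate, each lying down on the crate's floor or on another tool in it. Do not shift or tip the colander or the jar.

Things in the scene. Friction and masses are not known exactly. Their poses are not given: they have to be found in the camera images.
- rack: Fixed metal draining rack. Origin: on the table under the middle of its slope; x level, pointing uphill (away from the robot); y along its width, z up. A plate 230 mm long by 320 mm wide slopes at 35 degrees; its upper face is at z = 90 mm + 0.70 x. Three tools lie on it side by side, about 95 mm apart, order varies, against a 16 mm high lip across the lower edge.
- rack_bar (a point): Middle of the rack's red bar: 14 mm diameter, 320 mm long along y, on two end posts, 37 mm uphill of the rack's origin and 238 mm up. It stands over the tools' handles and blocks a vertical gripper: come in square to the slope, tilted about 35 degrees, from the robot's side. Axes as the rack's.
- knife_black: Paring knife for pitting plums: black handle, steel blade; 180 mm long. Starts flat along the rack's slope, handle uphill, blade end against the lip. Origin: middle of its length, on its underside; x along it to the handle's end, y across, z out of its upper face. Handle x -12 to 90, 24 wide, z 0 to 18 mm; blade x -10 to -90, 22 wide, z 7 to 11 mm.
- knife_black_grip (a point): Good grip point in the middle of the black knife's handle: x = 30, z = 9 mm in the knife's frame; close across y (24 mm wide). Axes as the knife's.
- knife_yellow: Paring knife for pitting plums: yellow handle, steel blade; 180 mm long. Starts flat along the rack's slope, handle uphill, blade end against the lip. Origin: middle of its length, on its underside; x along it to the handle's end, y across, z out of its upper face. Handle x -12 to 90, 24 wide, z 0 to 18 mm; blade x -10 to -90, 22 wide, z 7 to 11 mm.
- knife_yellow_grip (a point): Good grip point in the middle of the yellow knife's handle: x = 30, z = 9 mm in the knife's frame; close across y (24 mm wide). Axes as the knife's.
- brush: Wooden scrubbing brush, blue bristles, 180 mm long. Starts along the rack's slope, bristles down, handle uphill, head against the lip. Origin: middle of its length, on its underside; x along it to the handle's end, y across, z out of its back. Handle x -20 to 90, 24 wide, z 2 to 22 mm; head x -20 to -90, 50 wide, z 0 to 26 mm.
- brush_grip (a point): Good grip point on the brush's handle: x = 15, z = 12 mm in the brush's frame; close across y (24 mm wide). Axes as the brush's.
- crate_red: Red plastic crate, open on top, standing fast on the table; outside 260 (x) by 180 (y) by 60 mm high, walls and floor 5 mm. Origin: centre of its underside; x along its long side, z up. Inner floor at z = 5 mm, rim at z = 60 mm. It is for the two knives. Which side of the rack it stands on changes.
- crate_green: Green plastic crate, open on top, standing fast on the table; outside 260 (x) by 180 (y) by 60 mm high, walls and floor 5 mm. Origin: centre of its underside; x along its long side, z up. Inner floor at z = 5 mm, rim at z = 60 mm. It is for the brush. Which side of the rack it stands on changes.
- colander: Bystander: green colander with dark plums, loose, 190 mm across the rim, 75 mm high. Origin: centre of its underside.
- jar: Bystander: amber glass jar with a red lid, loose, 80 mm diameter, 120 mm high. Origin: centre of its underside.
Not all that is in view belongs to the job. Of the things like the knife_black, leave any that is blue or turquoise; of the rest the larger one is meant.

How it is judged (in metres and radians):
At the end, for the whole second after the job is handed in: Both knives are in the red crate and the brush is in the green crate: each tool's origin is inside the crate's walls and less than 45 mm above the crate's underside, its length is within 20 degrees of level, and it lies still (below 0.03 m/s) (x of knife_black in the frame of crate_red between -0.125 and 0.125 m and y of knife_black in the frame of crate_red between -0.085 and 0.085 m and z of each of knife_black, knife_yellow in the frame of crate_red below 0.045 m and angle between knife_black's own x axis and vertical between 1.2 and 1.94 rad and linear speed of each of knife_black, knife_yellow, brush below 0.03 m/s and x of knife_yellow in the frame of crate_red between -0.125 and 0.125 m and y of knife_yellow in the frame of crate_red between -0.085 and 0.085 m and angle between knife_yellow's own x axis and vertical between 1.2 and 1.94 rad and x of brush in the frame of crate_green between -0.125 and 0.125 m and y of brush in the frame of crate_green between -0.085 and 0.085 m and z of brush in the frame of crate_green below 0.045 m and angle between brush's own x axis and vertical between 1.2 and 1.94 rad); the robot touches nothing.
It fails at once if the colander of plums is shifted more than 30 mm or tipped more than 20 degrees (distance of colander from where it was at the start of the episode above 0.03 m or angle between colander's own z axis and vertical above 0.35 rad).
It fails at once if the jar is shifted more than 30 mm or tipped more than 20 degrees (distance of jar from where it was at the start of the episode above 0.03 m or angle between jar's own z axis and vertical above 0.35 rad).
It also fails if it takes over 67 s, if anything falls off the work surface, if the arm or the gripper's body presses on something with over 40 N, if the wrist force passes 120 N, or if a joint passes its speed limit or range.

## Working session

There is one attempt and no reset: what is moved stays moved. The work goes in short steps, Python scripts to look and compute and a tool call to move; the robot and the scene stay as the last step left them, time stands still between calls to the robot, and variables do not carry over. Pictures are saved under pics/ and viewed, at most 10 in all, crops included, and the job is handed in when it is done.

Besides the shell and the picture viewer there is one more tool, called after "Request:" by a JSON object that holds its "fn" and its "kwargs". drive_tool: Moves the arm, as the interface text tells. Its arguments: {"type":"object","properties":{"commands":{"type":"array"},"force":{"type":"number"}},"required":["commands"]}

```bash
mkdir -p pics && ls
python3 - <<'E'
from station import ctrl
import cv2,numpy as np
for n in("side","top"):
    p,d=ctrl.snapshot(n); cv2.imwrite(f"pics/{n}0.png",p); np.save(f"pics/{n}0.npy",d)
    m=ctrl.camera_model(n); print(n,m)
s=ctrl.sense(); print(s)
E
```

```text
pics
side {'K': array([[440.36212373,   0.        , 324.97992211],
       [  0.        , 440.36212373, 244.25437339],
       [  0.        ,   0.        ,   1.        ]]), 'dist_coeffs': array([-0.09249435,  0.        ,  0.        ,  0.        ,  0.        ]), 'R': array([[-0.98578852, -0.16615337,  0.02478005],
       [-0.11378151,  0.55185575, -0.82614103],
       [ 0.1235911 , -0.81721985, -0.56291825]]), 't': array([0.54003192, 0.12438877, 1.10177542])}
top {'K': array([[481.47976781,   0.        , 324.56777125],
       [  0.        , 481.47976781, 237.14091856],
       [  0.        ,   0.        ,   1.        ]]), 'dist_coeffs': array([0.03992054, 0.        , 0.        , 0.        , 0.        ]), 'R': array([[ 0.01180401, -0.99989365,  0.00856516],
       [-0.98625419, -0.01305398, -0.16471878],
       [ 0.16481307, -0.00650309, -0.98630338]]), 't': array([0.10493899, 0.52877489, 1.20019296])}
{'time_s': 0.1, 'joints': array([-7.31170623e+01,  1.26728360e+01,  8.75205346e+01,  3.40907236e-04,
        7.99132321e+01, -7.22595164e+00]), 'joint_vel': array([ 0.02249948,  0.00468272, -0.20265452, -0.01399274, -0.04307216,
       -0.04121707]), 'joint_efforts': array([ 7.62247219e-04, -4.98241425e+01, -3.90547872e+01, -1.57275158e-04,
        5.63308640e-03,  4.74474552e-05]), 'tcp_pos': array([ 0.25509974, -0.56987952,  0.20027364]), 'tcp_rot': array([[ 9.12771307e-01,  4.08470630e-01, -5.34735150e-04],
       [ 4.08470910e-01, -9.12769598e-01,  1.78207774e-03],
       [ 2.39836431e-04, -1.84505318e-03, -9.99998269e-01]]), 'ft_force': array([ 0.70422463,  0.47501464, -0.75083597]), 'moment': array([-0.03958166,  0.02747987, -0.03121161]), 'grasp_force': 0.0, 'opening': 0.08517479751468178}
```

View pics/top0.png

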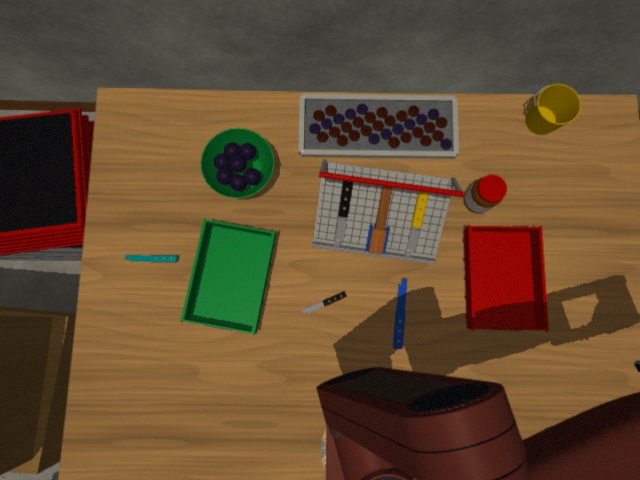

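View pics/side0.png

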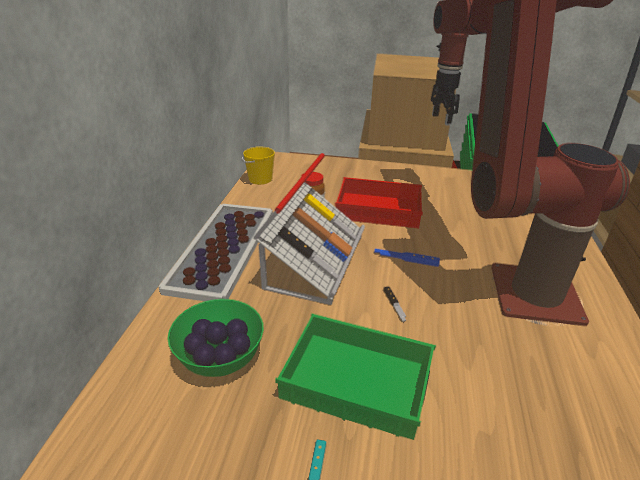

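The top view shows the black knife at about (345,205), the brush at (382,215) and the yellow knife at (418,220), all on the rack under the red bar. The green crate is at (230,276), the red crate at (505,278), the colander at (238,163) and the jar at (487,192). Three distractors lie on the table: a small black knife (325,302), a blue one and a turquoise one.

```bash
cat > h.py <<'E'
import cv2,numpy as np
from station import ctrl
def cloud(n,d):
    m=ctrl.camera_model(n); v,u=np.mgrid[0:480,0:640]
    p=cv2.undistortPoints(np.stack([u,v],-1).reshape(-1,1,2).astype(np.float64),m["K"],m["dist_coeffs"]).reshape(480,640,2)
    c=np.dstack([p,np.ones((480,640))])*d[...,None]
    return (c-m["t"])@m["R"]
def rect(P):
    (c,s,a)=cv2.minAreaRect((P[:,:2]*1000).astype(np.float32)); 
    b=cv2.boxPoints((c,s,a)); e=b[1]-b[0]; f=b[2]-b[1]; l=e if np.hypot(*e)>np.hypot(*f) else f
    if l[0]<0:l=-l
    return np.round(c,1),np.round(s,1),round(float(np.degrees(np.arctan2(l[1],l[0]))),2)
def axis(P):
    c=P.mean(0); v=np.linalg.svd(P-c,full_matrices=False)[2][0]
    t=(P-c)@v; return c+v*(t.max()+t.min())/2, v, np.ptp(t)
E
python3 - <<'E'
from h import *
for n,boxes in {"top":dict(bar=(318,160,465,198),black=(334,178,358,220),yellow=(408,190,432,232),brush=(366,185,396,256),red=(458,218,555,335),green=(175,215,282,338),col=(195,125,280,203),jar=(474,172,510,205)),"side":dict(bar=(274,150,330,215))}.items():
    p=cv2.imread(f"pics/{n}0.png"); X=cloud(n,np.load(f"pics/{n}0.npy")); h=cv2.cvtColor(p,cv2.COLOR_BGR2HSV)
    H,S,V=[h[...,i].astype(int) for i in range(3)]; z=X[...,2]
    red=((H<6)|(H>174))&(S>190)&(V>60)
    M=dict(bar=red&(z>.21),black=(V<60)&(z>.06)&(z<.2),yellow=(H>20)&(H<32)&(S>180)&(z<.2),brush=(H>5)&(H<18)&(S>130)&(z>.03)&(z<.2),red=red&(z>.05)&(z<.075),green=(H>50)&(H<80)&(S>120)&(z>.05)&(z<.075),col=(H>50)&(H<80)&(S>120)&(z>.05),jar=red&(z>.1))
    for k,(a,b,c,d) in boxes.items():
        m=np.zeros((480,640),bool); m[b:d,a:c]=1; m&=M[k]; P=X[m]*1; 
        C,v,L=axis(P)
        print(n,k,len(P),"rect",*rect(P),"| mid",(C*1000).round(1),"dir",v.round(3),"L",round(L*1000),"z",(np.percentile(P[:,2],[2,50,98])*1000).round(0))
    if n=="top":
        # plate plane fit
        m=np.zeros((480,640),bool); m[195:250,325:440]=1; m&=(S<60)&(V>120)&(z>.03)&(z<.2); P=X[m]
        A=np.c_[P[:,:2],np.ones(len(P))]; 
        w=np.ones(len(P),bool)
        for _ in range(6):
            q=np.linalg.lstsq(A[w],P[w,2],rcond=None)[0]; w=abs(A@q-P[:,2])<.006
        print("plate",q,w.sum(),len(P),np.degrees(np.arctan2(q[1],q[0])))
E
```

```text
top bar 741 rect [549.3  43.4] [241.9 413. ] -48.94 | mid [613.9 -31.5 245.3] dir [-0.123 -0.992 -0.021] L 320 z [239. 244. 249.]
top black 319 rect [614.4  64. ] [85.2 41. ] 8.87 | mid [608.4  63.3 123.2] dir [-0.814  0.099 -0.573] L 93 z [ 96. 124. 150.]
top yellow 332 rect [ 584.6 -118.8] [23.2 76. ] -6.69 | mid [ 583.6 -118.   123.2] dir [-0.812  0.104 -0.575] L 94 z [ 99. 125. 150.]
top brush 710 rect [560.  -26.1] [ 33.8 147.5] -6.93 | mid [559.1 -26.3 104.6] dir [-0.83   0.106 -0.547] L 176 z [ 58.  96. 151.]
top red 1173 rect [ 430.5 -348. ] [187.9 261.9] -0.23 | mid [ 430.5 -344.4   58.9] dir [-0.998  0.063  0.005] L 272 z [51. 59. 65.]
top green 1103 rect [424.9 351.7] [186.9 262.1] -9.48 | mid [425.3 354.4  59. ] dir [-0.986  0.166  0.   ] L 262 z [51. 59. 64.]
top col 1062 rect [548.9 287.7] [532.3 186.2] 17.3 | mid [505.7 219.7 632.6] dir [-0.372 -0.213  0.903] L 1331 z [51. 66. 79.]
top jar 620 rect [506.1 -94.4] [ 66.5 560.1] -56.14 | mid [469.5 -72.7 674.3] dir [-0.277  0.361  0.891] L 1281 z [110. 120. 125.]
plate [ 0.69052887 -0.09149138 -0.31244216] 2826 2953 -7.5474244306124385
side bar 319 rect [547.1 375.9] [  94.8 1121. ] -80.76 | mid [576.8 406.4 375.1] dir [ 0.082 -0.951 -0.298] L 1206 z [236. 243. 245.]
```

Run:
```python
from h import *
s=ctrl.sense(); T=s["tcp_rot"]; X=cloud("side",np.load("pics/side0.npy"))[0:150,400:500].reshape(-1,3)
q=(X-s["tcp_pos"])@T*1000
for a in range(-260,20,20):
    w=q[(q[:,2]>a)&(q[:,2]<=a+20)&(abs(q[:,0])<120)&(abs(q[:,1])<120)]
    if len(w)>3: print(a,len(w),np.percentile(w[:,:2],[3,97],axis=0).round(0).tolist())
p=cv2.imread("pics/top0.png"); X=cloud("top",np.load("pics/top0.npy"))*1000; h=cv2.cvtColor(p,cv2.COLOR_BGR2HSV)
H,S,V=[h[...,i].astype(int) for i in range(3)]
th=np.radians(-7.2); u=np.array([np.cos(th),np.sin(th),0]); v=np.array([-u[1],u[0],0])
O=np.array([613.9,-31.5,0])-37*u; t=np.radians(35)
e=np.cos(t)*u+np.sin(t)*np.array([0,0,1]); n=-np.sin(t)*u+np.cos(t)*np.array([0,0,1])
D=X-O-[0,0,90]; sl,yy,nn=D@e,D@v,D@n
def show(k,m,b):
    M=np.zeros_like(m);M[b[1]:b[3],b[0]:b[2]]=1;m=m&M&(abs(nn)<45)&(abs(sl)<140)
    print(k,m.sum(),"s",np.percentile(sl[m],[1,5,50,95,99]).round(1),"y",np.percentile(yy[m],[3,50,97]).round(1),"n",np.percentile(nn[m],[5,50,95]).round(1),"slope y/s",np.polyfit(sl[m],yy[m],1).round(3))
show("black",(V<60),(334,178,358,220))
show("yellow",(H>20)&(H<32)&(S>180),(408,190,432,232))
show("brush",(H>5)&(H<18)&(S>130),(366,180,396,256))
show("plate",(S<60)&(V>110),(310,160,460,266))
for k,c in (("red",(440,-348)),("green",(425,352))): print(k,np.hypot(*c))
for k,y in (("jar",(474,172,510,205)),("col",(195,125,280,203))):
    P=X[y[1]:y[3],y[0]:y[2]].reshape(-1,3); P=P[(P[:,2]>(105 if k=="jar" else 62))&(P[:,2]<(135 if k=="jar" else 85))]; print(k,rect(P/1000))
```

```text
-260 162 [[-25.0, -41.0], [36.0, 7.0]]
-240 174 [[-27.0, -43.0], [39.0, 1.0]]
-220 139 [[-22.0, -41.0], [38.0, 9.0]]
-200 154 [[-23.0, -42.0], [37.0, 6.0]]
-180 153 [[-23.0, -41.0], [38.0, 4.0]]
-160 122 [[-11.0, -71.0], [36.0, 55.0]]
-140 175 [[-9.0, -74.0], [20.0, 63.0]]
-120 155 [[-12.0, -75.0], [18.0, 64.0]]
-100 106 [[-10.0, -77.0], [14.0, 65.0]]
-80 74 [[-12.0, -61.0], [10.0, 50.0]]
-60 72 [[-11.0, -60.0], [10.0, 45.0]]
black 319 s [-9.7 -5.9 37.3 78.1 81.1] y [ 81.9  93.5 104.5] n [11.8 16.1 19.8] slope y/s [3.0000e-03 9.3257e+01]
yellow 332 s [-10.3  -6.   36.2  76.2  79.1] y [-100.3  -89.5  -79.2] n [13.1 17.1 20.6] slope y/s [-2.0000e-03 -8.9575e+01]
brush 712 s [-92.3 -86.  -18.5  73.5  79.6] y [-16.2  -1.6  13.2] n [17.5 22.3 27.2] slope y/s [-0.003 -1.697]
plate 6609 s [-103.7  -95.9   -1.1  110.7  115.9] y [-149.9   11.4  152.3] n [-4.6 -0.8 12. ] slope y/s [-0.009  0.548]
red 560.9848482802365
green 551.8414627408854
jar (array([ 644.1, -299.1]), array([68.2, 67.7]), 74.51)
col (array([713. , 339.3]), array([190. , 186.1]), 3.9)
```

Request:
{"fn": "drive_tool", "kwargs": {"commands": [{"x": 0.43,"y": -0.31,"z": 0,"yaw": -2.6,"gripper": 0.06},{"x": 0.43,"y": -0.31,"z": 0,"yaw": -2.6,"gripper": 0.06},{"x": 0.43,"y": -0.31,"z": 0,"yaw": -2.6,"gripper": 0.06},{"x": 0.43,"y": -0.31,"z": 0,"yaw": -2.6,"gripper": 0.06},{"x": 0.43,"y": -0.31,"z": 0,"yaw": -2.6,"gripper": 0.06},{"x": 0.43,"y": -0.31,"z": 0,"yaw": -2.6,"gripper": 0.06},{"x": 0.43,"y": -0.31,"z": 0,"yaw": -2.6,"gripper": 0.06},{"x": 0.43,"y": -0.31,"z": 0,"yaw": -2.6,"gripper": 0.06}], "force": 80}}

```text
time_s: 0.77
tcp_pos: [0.4228, -0.28, 0.201]
tcp_rot: [[0.144, 0.99, -0.0], [0.99, -0.144, 0.0], [0.0, -0.0, -1.0]]
ft_force: [1.7, 0.2, -0.6]
opening: 0.0598
grasp_force: 0.0
```

```bash
cat > g.py <<'E'
# usage: g.py xr yr z [frame R/red/green] -> shift in tool axes to a target, yaw to tool x = -u
import sys,numpy as np
from station import ctrl
a=np.radians(-7.2); u=np.array([np.cos(a),np.sin(a),0]); v=np.array([-u[1],u[0],0]); O=np.array([.6139,-.0315,0])-.037*u
s=ctrl.sense(); T=s["tcp_rot"]; d=s["tcp_pos"]-O
print("t",round(s["time_s"],2),"rack xyz",(np.array([d@u,d@v,d[2]])*1e3).round(1),"world",(s["tcp_pos"]*1e3).round(1),"j",s["joints"].round(0),"F",s["ft_force"].round(1),"open",round(s["opening"],4),"gf",round(s["grasp_force"],1))
w=np.array(sys.argv[1:4],float)/1e3
W=O+w[0]*u+w[1]*v+[0,0,w[2]] if len(sys.argv)<5 else w
yaw=np.arctan2(T[:,1]@-u,T[:,0]@-u)
print("shift",((W-s["tcp_pos"])@T).round(4),"yaw",round(yaw,3),"tilt",T[:,2].round(3))
E
python3 g.py -45 -89.5 200
```

```text
t 0.77 rack xyz [-121.4 -270.5  201. ] world [ 422.8 -280.   201. ] j [-42.  -4. 105.   0.  79. -34.] F [ 1.7  0.2 -0.6] open 0.0598 gf 0.0
shift [0.1824 0.0731 0.001 ] yaw -1.589 tilt [-0.  0. -1.]
```

Request:
{"fn": "drive_tool", "kwargs": {"commands": [{"x": 0.182,"y": 0.073,"z": 0,"yaw": -1.59,"gripper": 0.06},{"x": 0.182,"y": 0.073,"z": 0,"yaw": -1.59,"gripper": 0.06},{"x": 0.182,"y": 0.073,"z": 0,"yaw": -1.59,"gripper": 0.06},{"x": 0.182,"y": 0.073,"z": 0,"yaw": -1.59,"gripper": 0.06},{"x": 0.182,"y": 0.073,"z": 0,"yaw": -1.59,"gripper": 0.06},{"x": 0.182,"y": 0.073,"z": 0,"yaw": -1.59,"gripper": 0.06},{"x": 0.182,"y": 0.073,"z": 0,"yaw": -1.59,"gripper": 0.06},{"x": 0.182,"y": 0.073,"z": 0,"yaw": -1.59,"gripper": 0.06}]}}

```text
time_s: 1.43
tcp_pos: [0.5218, -0.1119, 0.2007]
tcp_rot: [[-0.757, 0.654, -0.001], [0.654, 0.757, 0.0], [0.001, -0.0, -1.0]]
ft_force: [0.3, 0.1, -0.3]
opening: 0.0602
grasp_force: 0.0
```

Request:
{"fn": "drive_tool", "kwargs": {"commands": [{"x": 0,"y": 0,"z": 0,"yaw": -0.6,"gripper": 0.06},{"x": 0,"y": 0,"z": 0,"yaw": -0.6,"gripper": 0.06},{"x": 0,"y": 0,"z": 0,"yaw": -0.6,"gripper": 0.06},{"x": 0,"y": 0,"z": 0,"yaw": -0.6,"gripper": 0.06},{"x": 0,"y": 0,"z": 0,"yaw": -0.6,"gripper": 0.06},{"x": 0,"y": 0,"z": 0,"yaw": -0.6,"gripper": 0.06},{"x": 0,"y": 0,"z": 0,"yaw": -0.6,"gripper": 0.06},{"x": 0,"y": 0,"z": 0,"yaw": -0.6,"gripper": 0.06}]}}

```text
time_s: 2.1
tcp_pos: [0.5217, -0.113, 0.201]
tcp_rot: [[-0.992, 0.124, -0.0], [0.124, 0.992, 0.0], [0.0, 0.0, -1.0]]
ft_force: [-0.5, -0.5, 0.2]
opening: 0.0598
grasp_force: 0.0
```

```bash
python3 g.py -45 -89.5 110
```

```text
t 2.1 rack xyz [-44.3 -92.4 201. ] world [ 521.7 -113.   201. ] j [ -21.    0.  101.    0.   79. -104.] F [-0.5 -0.5  0.2] open 0.0598 gf 0.0
shift [0.0007 0.0029 0.091 ] yaw 0.002 tilt [-0.  0. -1.]
```

Request:
{"fn": "drive_tool", "kwargs": {"commands": [{"x": 0,"y": 0.003,"z": 0.035,"yaw": 0,"gripper": 0.05},{"x": 0,"y": 0.003,"z": 0.07,"yaw": 0,"gripper": 0.05},{"x": 0,"y": 0.003,"z": 0.09,"yaw": 0,"gripper": 0.05},{"x": -0.01,"y": 0.003,"z": 0.1,"yaw": 0,"gripper": 0.05},{"x": -0.018,"y": 0.003,"z": 0.105,"yaw": 0,"gripper": 0.05},{"x": -0.022,"y": 0.003,"z": 0.108,"yaw": 0,"gripper": 0.05},{"x": -0.024,"y": 0.003,"z": 0.109,"yaw": 0,"gripper": 0.05},{"x": -0.024,"y": 0.003,"z": 0.109,"yaw": 0,"gripper": 0.05}]}}

```text
time_s: 2.77
tcp_pos: [0.5471, -0.1133, 0.0931]
tcp_rot: [[-0.993, 0.121, 0.001], [0.121, 0.993, -0.0], [-0.001, -0.0, -1.0]]
ft_force: [-0.1, 0.9, 0.4]
opening: 0.0502
grasp_force: 0.0
```

```bash
python3 g.py -15 -89.5 90
python3 - <<'E'
from h import *
p,d=ctrl.snapshot("side"); c=p[160:320,230:390]; cv2.imwrite("pics/s1.png",cv2.resize(c,None,fx=3.5,fy=3.5,interpolation=2))
E
```

```text
t 2.77 rack xyz [-19.1 -89.5  93.1] world [ 547.1 -113.3   93.1] j [ -20.    9.  103.   -0.   67. -103.] F [-0.1  0.9  0.4] open 0.0502 gf 0.0
shift [-0.0041 -0.      0.0031] yaw 0.004 tilt [ 0.001 -0.    -1.   ]
```

View pics/s1.png

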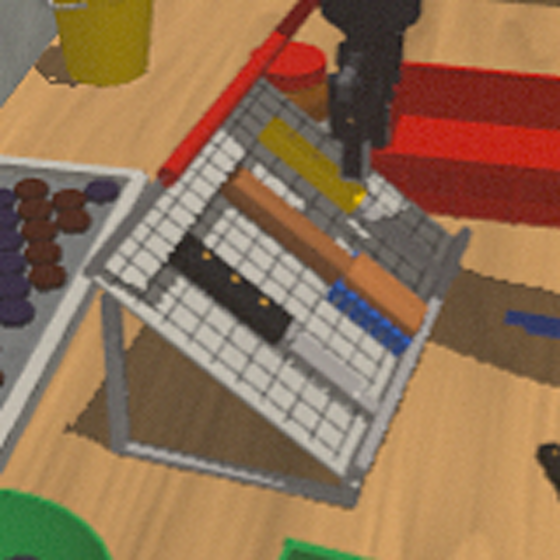

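Request:
{"fn": "drive_tool", "kwargs": {"commands": [{"x": -0.002,"y": 0,"z": 0.001,"yaw": 0,"gripper": 0.045},{"x": -0.004,"y": 0,"z": 0.002,"yaw": 0,"gripper": 0.045},{"x": -0.005,"y": 0,"z": 0.003,"yaw": 0,"gripper": 0.045},{"x": -0.006,"y": 0,"z": 0.003,"yaw": 0,"gripper": 0.045},{"x": -0.006,"y": 0,"z": 0.003,"yaw": 0,"gripper": 0.045},{"x": -0.006,"y": 0,"z": 0.003,"yaw": 0,"gripper": 0.045},{"x": -0.006,"y": 0,"z": 0.003,"yaw": 0,"gripper": 0.045},{"x": -0.006,"y": 0,"z": 0.003,"yaw": 0,"gripper": 0.045}]}}

```text
time_s: 3.48
tcp_pos: [0.5519, -0.1137, 0.0893]
tcp_rot: [[-0.993, 0.121, -0.0], [0.121, 0.993, -0.0], [0.0, -0.0, -1.0]]
ft_force: [-0.8, 0.3, 0.0]
opening: 0.0453
grasp_force: 0.0
```

```bash
python3 g.py -12 -89.5 90
```

```text
t 3.48 rack xyz [-14.2 -89.3  89.3] world [ 551.9 -113.7   89.3] j [ -20.   10.  103.   -0.   67. -103.] F [-0.8  0.3  0. ] open 0.0453 gf 0.0
shift [-0.0022 -0.0002 -0.0007] yaw 0.005 tilt [-0. -0. -1.]
```

Request:
{"fn": "drive_tool", "kwargs": {"commands": [{"x": -0.002,"y": 0,"z": 0,"yaw": 0,"gripper": 0.045},{"x": -0.002,"y": 0,"z": 0,"yaw": 0,"gripper": 0.02},{"x": -0.002,"y": 0,"z": 0,"yaw": 0,"gripper": 0.015},{"x": -0.002,"y": 0,"z": 0,"yaw": 0,"gripper": 0.01},{"x": -0.002,"y": 0,"z": 0,"yaw": 0,"gripper": 0.01},{"x": -0.002,"y": 0,"z": 0,"yaw": 0,"gripper": 0.01},{"x": -0.002,"y": 0,"z": 0,"yaw": 0,"gripper": 0.01},{"x": -0.002,"y": 0,"z": 0,"yaw": 0,"gripper": 0.01}], "force": 80}}

```text
time_s: 4.15
tcp_pos: [0.554, -0.1139, 0.0893]
tcp_rot: [[-0.993, 0.121, 0.0], [0.121, 0.993, 0.0], [-0.0, 0.0, -1.0]]
ft_force: [-0.5, 0.5, -0.1]
opening: 0.0101
grasp_force: 0.0
```

```bash
python3 g.py -12 -89.5 90
python3 - <<'E'
from h import *
p,d=ctrl.snapshot("side"); c=p[140:260,270:390]; t,dt=ctrl.snapshot("top"); e=t[150:270,340:500]
cv2.imwrite("pics/s2.png",np.hstack([cv2.resize(c,(400,400),interpolation=2),cv2.resize(e,(400,400),interpolation=2)])); cv2.imwrite("pics/side2.png",p);np.save("pics/side2.npy",d);cv2.imwrite("pics/top2.png",t);np.save("pics/top2.npy",dt)
X=cloud("side",d)[150:250,270:380]; s=ctrl.sense(); q=(X-s["tcp_pos"])@s["tcp_rot"]*1000
for a in range(-130,10,10):
    w=q[(q[...,2]>a)&(q[...,2]<=a+10)&(abs(q[...,0])<60)&(abs(q[...,1])<70)&(c[:100,:110].max(-1)[:,:110]<75) if False else (q[...,2]>a)&(q[...,2]<=a+10)&(abs(q[...,0])<60)&(abs(q[...,1])<70)&(p[150:250,270:380].max(-1)<70)]
    if len(w)>2: print(a,len(w),np.percentile(w[:,:2],[3,97],axis=0).round(0).tolist())
E
```

```text
t 4.15 rack xyz [-12.1 -89.3  89.3] world [ 554.  -113.9   89.3] j [ -20.   11.  102.    0.   67. -103.] F [-0.5  0.5 -0.1] open 0.0101 gf 0.0
shift [-0.0001 -0.0002 -0.0007] yaw 0.005 tilt [ 0.  0. -1.]
-130 57 [[-8.0, -9.0], [19.0, 65.0]]
-120 64 [[-8.0, -54.0], [17.0, 65.0]]
-110 48 [[-8.0, -47.0], [17.0, 61.0]]
-100 44 [[-7.0, -42.0], [17.0, 52.0]]
-90 36 [[-8.0, -27.0], [13.0, 45.0]]
-80 26 [[-2.0, -27.0], [13.0, 39.0]]
-70 13 [[-4.0, -7.0], [11.0, 20.0]]
-60 21 [[-4.0, -5.0], [10.0, 23.0]]
-50 18 [[-4.0, -5.0], [11.0, 21.0]]
-40 9 [[-3.0, -2.0], [11.0, 20.0]]
```

View pics/s2.png

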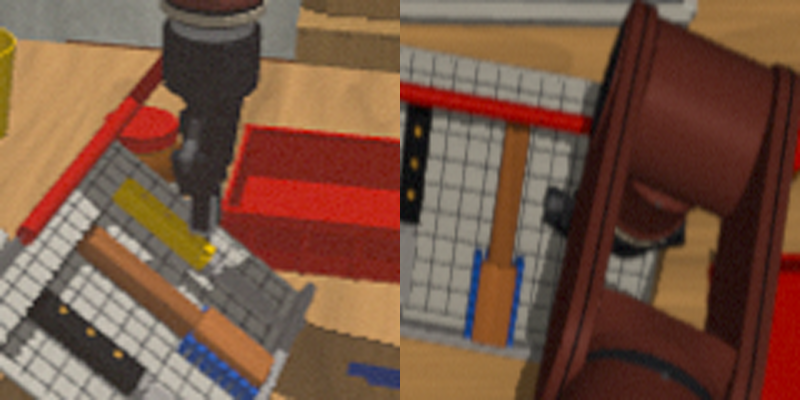

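Run:
```python
from h import *
a=np.radians(-7.2); u=np.array([np.cos(a),np.sin(a),0]); v=np.array([-u[1],u[0],0]); O=np.array([.6139,-.0315,0])-.037*u
m=ctrl.camera_model("side"); s=ctrl.sense(); T=s["tcp_rot"]
for k in(0,-10,-19,-40):
    P=s["tcp_pos"]+T[:,2]*k/1e3; print(k,cv2.projectPoints(P[None],cv2.Rodrigues(m["R"])[0],m["t"],m["K"],m["dist_coeffs"])[0].ravel().round(1))
for f in("side0","side2"):
    p=cv2.imread(f"pics/{f}.png");X=cloud("side",np.load(f"pics/{f}.npy"));h=cv2.cvtColor(p,cv2.COLOR_BGR2HSV)
    R=np.stack([(X-O)@u,(X-O)@v,X[...,2]],-1)*1e3
    M=(h[...,0]>20)&(h[...,0]<32)&(h[...,1]>180)&(abs(R[...,0])<110)&(abs(R[...,1])<150)
    P=R[M]; print(f,M.sum(),np.percentile(P,[2,50,98],axis=0).round(1).tolist(), "y-slope",np.polyfit(P[:,0],P[:,1],1).round(3))
p=cv2.imread("pics/side2.png")
for r in range(190,214,2): print(r,[tuple(R[r,c].round(0).astype(int))+(tuple(int(x) for x in p[r,c]),) for c in range(326,338,4)])
```

```text
0 [330.5 216.9]
-10 [330.6 213.8]
-19 [330.7 210.9]
-40 [330.9 204.2]
side0 272 [[-17.2, -100.2, 90.8], [20.6, -79.8, 120.0], [57.4, -73.4, 147.2]] y-slope [ 8.0000e-03 -8.3276e+01]
side2 258 [[-16.7, -97.2, 91.0], [20.6, -79.4, 120.2], [56.7, -73.5, 146.2]] y-slope [ 1.2000e-02 -8.2268e+01]
190 [(np.int64(-15), np.int64(-28), np.int64(203), (59, 61, 67)), (np.int64(-24), np.int64(-32), np.int64(202), (41, 44, 55)), (np.int64(-24), np.int64(-72), np.int64(183), (44, 41, 48))]
192 [(np.int64(-284), np.int64(920), np.int64(710), (37, 43, 51)), (np.int64(-24), np.int64(-32), np.int64(197), (42, 43, 51)), (np.int64(-24), np.int64(-73), np.int64(176), (37, 39, 49))]
194 [(np.int64(-11), np.int64(-41), np.int64(184), (44, 44, 53)), (np.int64(-23), np.int64(-37), np.int64(188), (41, 39, 52)), (np.int64(-24), np.int64(-73), np.int64(170), (43, 44, 53))]
196 [(np.int64(-8), np.int64(-54), np.int64(171), (41, 43, 49)), (np.int64(-21), np.int64(-43), np.int64(179), (40, 43, 49)), (np.int64(-24), np.int64(-72), np.int64(165), (50, 51, 58))]
198 [(np.int64(-8), np.int64(-52), np.int64(167), (52, 
[... 763 characters left out ...]
 (np.int64(-15), np.int64(-70), np.int64(135), (41, 46, 48)), (np.int64(-23), np.int64(-82), np.int64(130), (87, 89, 90))]
208 [(np.int64(-2), np.int64(-76), np.int64(123), (66, 99, 115)), (np.int64(-14), np.int64(-73), np.int64(127), (41, 44, 55)), (np.int64(-23), np.int64(-82), np.int64(124), (110, 116, 121))]
210 [(np.int64(-1), np.int64(-83), np.int64(113), (26, 102, 129)), (np.int64(-14), np.int64(-74), np.int64(120), (87, 105, 114)), (np.int64(-8), np.int64(-141), np.int64(83), (147, 156, 160))]
212 [(np.int64(-2), np.int64(-79), np.int64(109), (14, 112, 139)), (np.int64(-10), np.int64(-90), np.int64(104), (14, 109, 132)), (np.int64(-10), np.int64(-134), np.int64(80), (169, 179, 185))]
```

The view shows the closed fingers ending at about (205,230) in the left half, above the yellow handle and about 27 mm short of the reported TCP height. I'll open and go lower in guarded steps.

Request:
{"fn": "drive_tool", "kwargs": {"commands": [{"x": 0,"y": 0,"z": 0,"yaw": 0,"gripper": 0.045},{"x": 0,"y": 0,"z": 0,"yaw": 0,"gripper": 0.045},{"x": 0,"y": 0,"z": 0,"yaw": 0,"gripper": 0.045},{"x": 0,"y": 0,"z": 0.005,"yaw": 0,"gripper": 0.045},{"x": 0,"y": 0,"z": 0.01,"yaw": 0,"gripper": 0.045},{"x": 0,"y": 0,"z": 0.015,"yaw": 0,"gripper": 0.045},{"x": 0,"y": 0,"z": 0.02,"yaw": 0,"gripper": 0.045},{"x": 0,"y": 0,"z": 0.02,"yaw": 0,"gripper": 0.045}]}}

```text
time_s: 4.92
tcp_pos: [0.5528, -0.1135, 0.0675]
tcp_rot: [[-0.993, 0.121, -0.003], [0.121, 0.993, 0.001], [0.003, 0.001, -1.0]]
ft_force: [0.0, 0.2, -0.6]
opening: 0.0449
grasp_force: 0.0
```

Request:
{"fn": "drive_tool", "kwargs": {"commands": [{"x": 0,"y": 0,"z": 0.002,"yaw": 0,"gripper": 0.045},{"x": 0,"y": 0,"z": 0.004,"yaw": 0,"gripper": 0.045},{"x": 0,"y": 0,"z": 0.005,"yaw": 0,"gripper": 0.045},{"x": 0,"y": 0,"z": 0.005,"yaw": 0,"gripper": 0.045},{"x": 0,"y": 0,"z": 0.005,"yaw": 0,"gripper": 0.02},{"x": 0,"y": 0,"z": 0.005,"yaw": 0,"gripper": 0.01},{"x": 0,"y": 0,"z": 0.005,"yaw": 0,"gripper": 0.01},{"x": 0,"y": 0,"z": 0.005,"yaw": 0,"gripper": 0.01}]}}

```text
time_s: 5.58
tcp_pos: [0.5542, -0.114, 0.0649]
tcp_rot: [[-0.993, 0.12, 0.0], [0.12, 0.993, -0.0], [-0.001, -0.0, -1.0]]
ft_force: [-2.1, 1.5, 4.2]
opening: 0.0214
grasp_force: 78.8
```

Request:
{"fn": "drive_tool", "kwargs": {"commands": [{"x": 0,"y": 0,"z": -0.01,"yaw": 0,"gripper": 0.01},{"x": 0,"y": 0,"z": -0.025,"yaw": 0,"gripper": 0.01},{"x": 0.005,"y": 0,"z": -0.04,"yaw": 0,"gripper": 0.01},{"x": 0.03,"y": 0,"z": -0.045,"yaw": 0,"gripper": 0.01},{"x": 0.06,"y": 0,"z": -0.05,"yaw": 0,"gripper": 0.01},{"x": 0.09,"y": 0,"z": -0.06,"yaw": 0,"gripper": 0.01},{"x": 0.11,"y": 0,"z": -0.075,"yaw": 0,"gripper": 0.01},{"x": 0.12,"y": 0,"z": -0.1,"yaw": 0,"gripper": 0.01}]}}

```text
time_s: 6.25
tcp_pos: [0.4306, -0.0981, 0.1623]
tcp_rot: [[-0.993, 0.121, -0.006], [0.121, 0.993, 0.002], [0.006, 0.002, -1.0]]
ft_force: [0.8, -0.7, -0.8]
opening: 0.0216
grasp_force: 78.5
```

```bash
python3 g.py 410 -390 165 w
python3 - <<'E'
from h import *
p,d=ctrl.snapshot("side"); cv2.imwrite("pics/s3.png",cv2.resize(p[100:260,280:480],(800,600)))
E
```

```text
t 6.25 rack xyz [-136.6  -89.   162.3] world [430.6 -98.1 162.3] j [ -23.  -11.  116.   -0.   76. -106.] F [ 0.8 -0.7 -0.8] open 0.0216 gf 78.5
shift [-0.0148 -0.2923 -0.0032] yaw 0.005 tilt [-0.006  0.002 -1.   ]
```

View pics/s3.png

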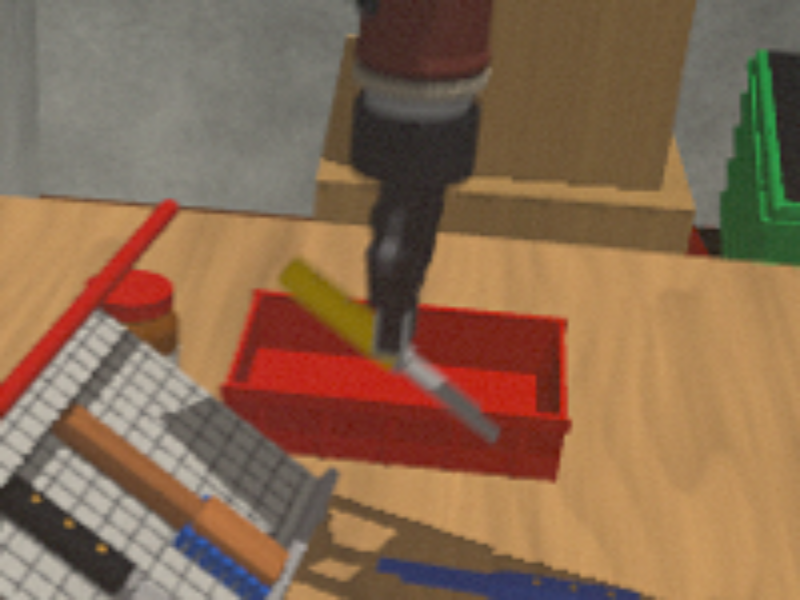

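The knife is held firmly at about 35°: handle end at (290,270), blade tip at (490,435). Next I carry it over the red crate.

Request:
{"fn": "drive_tool", "kwargs": {"commands": [{"x": -0.002,"y": -0.04,"z": 0,"yaw": 0,"gripper": 0.01},{"x": -0.005,"y": -0.08,"z": 0,"yaw": 0,"gripper": 0.01},{"x": -0.008,"y": -0.12,"z": 0,"yaw": 0,"gripper": 0.01},{"x": -0.011,"y": -0.16,"z": 0,"yaw": 0,"gripper": 0.01},{"x": -0.014,"y": -0.2,"z": 0,"yaw": 0,"gripper": 0.01},{"x": -0.017,"y": -0.24,"z": 0,"yaw": 0,"gripper": 0.01},{"x": -0.019,"y": -0.275,"z": 0,"yaw": 0,"gripper": 0.01},{"x": -0.019,"y": -0.287,"z": 0,"yaw": 0,"gripper": 0.01}]}}

```text
time_s: 6.97
tcp_pos: [0.4182, -0.3915, 0.1648]
tcp_rot: [[-0.992, 0.124, 0.0], [0.124, 0.992, -0.003], [-0.001, -0.003, -1.0]]
ft_force: [-0.2, 0.8, -0.7]
opening: 0.0212
grasp_force: 78.8
```

Request:
{"fn": "drive_tool", "kwargs": {"commands": [{"x": 0,"y": 0,"z": 0.0,"yaw": 0,"gripper": 0.01},{"x": 0,"y": 0,"z": 0.03,"yaw": 0,"gripper": 0.01},{"x": 0,"y": 0,"z": 0.06,"yaw": 0,"gripper": 0.01},{"x": 0,"y": 0,"z": 0.08,"yaw": 0,"gripper": 0.01},{"x": 0,"y": 0,"z": 0.095,"yaw": 0,"gripper": 0.01},{"x": 0,"y": 0,"z": 0.105,"yaw": 0,"gripper": 0.01},{"x": 0,"y": 0,"z": 0.11,"yaw": 0,"gripper": 0.01},{"x": 0,"y": 0,"z": 0.11,"yaw": 0,"gripper": 0.01}]}}

```text
time_s: 7.63
tcp_pos: [0.419, -0.3854, 0.0536]
tcp_rot: [[-0.993, 0.12, -0.001], [0.12, 0.993, 0.002], [0.001, 0.001, -1.0]]
ft_force: [0.1, 0.0, -0.5]
opening: 0.0214
grasp_force: 78.8
```

```bash
python3 g.py 415 -385 30 w
python3 - <<'E'
from h import *
p,d=ctrl.snapshot("side"); cv2.imwrite("pics/s4.png",cv2.resize(p[90:240,310:510],(800,600)))
E
```

```text
t 7.63 rack xyz [-112.  -375.5   53.6] world [ 419.  -385.4   53.6] j [ -51.   14.  103.    0.   63. -134.] F [ 0.1  0.  -0.5] open 0.0214 gf 78.8
shift [ 0.004  -0.0002  0.0236] yaw 0.006 tilt [-0.001  0.002 -1.   ]
```

View pics/s4.png

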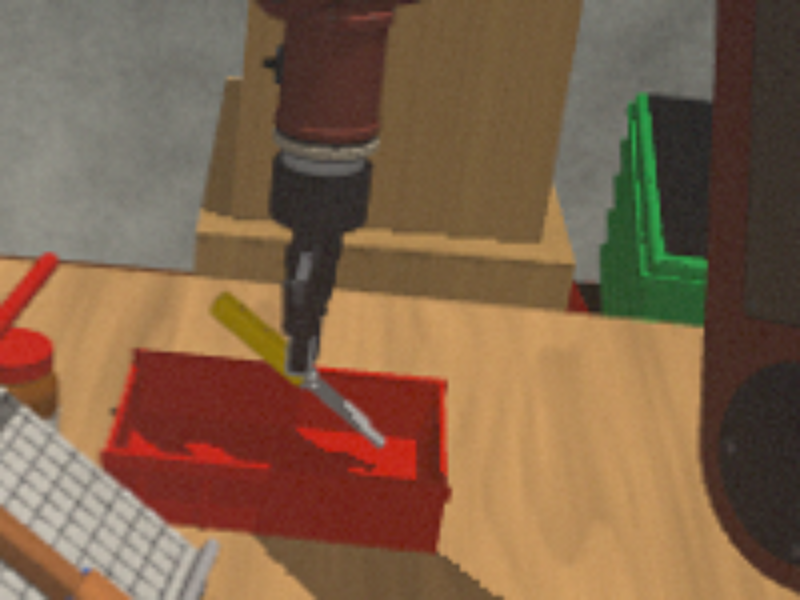

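The yellow knife is over the red crate with its tip at (380,440), just above the floor and clear of the walls. I'll lower it until the tip touches.

Request:
{"fn": "drive_tool", "kwargs": {"commands": [{"x": 0,"y": 0,"z": 0.005,"yaw": 0,"gripper": 0.01},{"x": 0,"y": 0,"z": 0.009,"yaw": 0,"gripper": 0.01},{"x": 0,"y": 0,"z": 0.012,"yaw": 0,"gripper": 0.01},{"x": 0,"y": 0,"z": 0.015,"yaw": 0,"gripper": 0.01},{"x": 0,"y": 0,"z": 0.018,"yaw": 0,"gripper": 0.01},{"x": 0,"y": 0,"z": 0.02,"yaw": 0,"gripper": 0.01},{"x": 0,"y": 0,"z": 0.02,"yaw": 0,"gripper": 0.01},{"x": 0,"y": 0,"z": 0.02,"yaw": 0,"gripper": 0.01}], "force": 30}}

```text
time_s: 8.35
tcp_pos: [0.419, -0.3866, 0.0341]
tcp_rot: [[-0.993, 0.121, -0.0], [0.121, 0.993, 0.0], [0.0, 0.0, -1.0]]
ft_force: [0.7, -0.0, -1.4]
opening: 0.0212
grasp_force: 78.8
```

Request:
{"fn": "drive_tool", "kwargs": {"commands": [{"x": 0,"y": 0,"z": 0.003,"yaw": 0,"gripper": 0.01},{"x": 0,"y": 0,"z": 0.005,"yaw": 0,"gripper": 0.01},{"x": 0,"y": 0,"z": 0.006,"yaw": 0,"gripper": 0.01},{"x": 0,"y": 0,"z": 0.008,"yaw": 0,"gripper": 0.01},{"x": 0,"y": 0,"z": 0.009,"yaw": 0,"gripper": 0.01},{"x": 0,"y": 0,"z": 0.01,"yaw": 0,"gripper": 0.01},{"x": 0,"y": 0,"z": 0.01,"yaw": 0,"gripper": 0.01},{"x": 0,"y": 0,"z": 0.01,"yaw": 0,"gripper": 0.01}], "force": 20}}

```text
time_s: 9.02
tcp_pos: [0.4217, -0.388, 0.0268]
tcp_rot: [[-0.993, 0.121, 0.005], [0.121, 0.993, -0.003], [-0.005, -0.002, -1.0]]
ft_force: [4.7, 1.9, 9.5]
opening: 0.0213
grasp_force: 79.7
```

Request:
{"fn": "drive_tool", "kwargs": {"commands": [{"x": 0,"y": 0,"z": 0.002,"yaw": 0,"gripper": 0.012},{"x": 0,"y": 0,"z": 0.004,"yaw": 0,"gripper": 0.012},{"x": 0,"y": 0,"z": 0.006,"yaw": 0,"gripper": 0.012},{"x": 0,"y": 0,"z": 0.007,"yaw": 0,"gripper": 0.012},{"x": 0,"y": 0,"z": 0.008,"yaw": 0,"gripper": 0.012},{"x": 0,"y": 0,"z": 0.009,"yaw": 0,"gripper": 0.012},{"x": 0,"y": 0,"z": 0.01,"yaw": 0,"gripper": 0.012},{"x": 0,"y": 0,"z": 0.01,"yaw": 0,"gripper": 0.012}], "force": 20}}

```text
time_s: 9.68
tcp_pos: [0.4216, -0.3883, 0.0168]
tcp_rot: [[-0.993, 0.121, 0.004], [0.121, 0.993, -0.004], [-0.005, -0.003, -1.0]]
ft_force: [5.4, 0.9, 9.5]
opening: 0.0212
grasp_force: 82.2
```

Request:
{"fn": "drive_tool", "kwargs": {"commands": [{"x": 0,"y": 0,"z": 0.003,"yaw": 0,"gripper": 0.012},{"x": 0,"y": 0,"z": 0.006,"yaw": 0,"gripper": 0.012},{"x": 0,"y": 0,"z": 0.009,"yaw": 0,"gripper": 0.012},{"x": 0,"y": 0,"z": 0.012,"yaw": 0,"gripper": 0.012},{"x": 0,"y": 0,"z": 0.014,"yaw": 0,"gripper": 0.012},{"x": 0,"y": 0,"z": 0.016,"yaw": 0,"gripper": 0.012},{"x": 0,"y": 0,"z": 0.018,"yaw": 0,"gripper": 0.012},{"x": 0,"y": 0,"z": 0.018,"yaw": 0,"gripper": 0.012}], "force": 20}}

```text
time_s: 10.35
tcp_pos: [0.4205, -0.3875, -0.0026]
tcp_rot: [[-0.993, 0.12, 0.002], [0.12, 0.993, -0.002], [-0.002, -0.002, -1.0]]
ft_force: [2.9, 0.7, 5.6]
opening: 0.0212
grasp_force: 85.3
```

```bash
python3 g.py 415 -385 30 w
python3 - <<'E'
from h import *
p,d=ctrl.snapshot("side"); X=cloud("side",d)
h=cv2.cvtColor(p,cv2.COLOR_BGR2HSV); M=(h[...,0]>20)&(h[...,0]<32)&(h[...,1]>180); M[:150]=0;M[240:]=0;M[:,:330]=0;M[:,440:]=0
P=X[M]*1e3; print(len(P)); print(np.percentile(P,[3,50,97],axis=0).round()); o=P[np.argsort(P[:,0])]; print(o[:12].mean(0).round(),o[-12:].mean(0).round())
E
```

```text
t 10.35 rack xyz [-110.3 -377.5   -2.6] world [ 420.5 -387.5   -2.6] j [ -51.   19.  104.    0.   57. -134.] F [2.9 0.7 5.6] open 0.0212 gf 85.3
shift [ 0.0056  0.0018 -0.0326] yaw 0.005 tilt [ 0.002 -0.002 -1.   ]
141
[[ 410. -397.   23.]
 [ 463. -382.   41.]
 [ 493. -373.   52.]]
[ 416. -378.   26.] [ 493. -385.   47.]
```

Request:
{"fn": "drive_tool", "kwargs": {"commands": [{"x": 0,"y": 0,"z": 0,"yaw": 0,"gripper": 0.04},{"x": 0,"y": 0,"z": 0,"yaw": 0,"gripper": 0.04},{"x": 0,"y": 0,"z": -0.005,"yaw": 0,"gripper": 0.045},{"x": 0,"y": 0,"z": -0.03,"yaw": 0,"gripper": 0.045},{"x": 0,"y": 0,"z": -0.07,"yaw": 0,"gripper": 0.045},{"x": 0,"y": 0,"z": -0.11,"yaw": 0,"gripper": 0.045},{"x": 0,"y": 0,"z": -0.15,"yaw": 0,"gripper": 0.045},{"x": 0,"y": 0,"z": -0.18,"yaw": 0,"gripper": 0.045}]}}

```text
time_s: 11.07
tcp_pos: [0.4195, -0.3873, 0.1802]
tcp_rot: [[-0.993, 0.121, 0.002], [0.121, 0.993, -0.002], [-0.002, -0.002, -1.0]]
ft_force: [-0.4, -1.2, 0.5]
opening: 0.0447
grasp_force: 0.0
```

Request:
{"fn": "drive_tool", "kwargs": {"commands": [{"x": 0,"y": 0.04,"z": 0,"yaw": 0,"gripper": 0.045},{"x": 0,"y": 0.08,"z": 0,"yaw": 0,"gripper": 0.045},{"x": -0.006,"y": 0.12,"z": 0,"yaw": 0,"gripper": 0.045},{"x": -0.012,"y": 0.16,"z": 0,"yaw": 0,"gripper": 0.045},{"x": -0.018,"y": 0.2,"z": 0,"yaw": 0,"gripper": 0.045},{"x": -0.024,"y": 0.24,"z": 0,"yaw": 0,"gripper": 0.045},{"x": -0.03,"y": 0.28,"z": 0,"yaw": 0,"gripper": 0.045},{"x": -0.036,"y": 0.32,"z": 0,"yaw": 0,"gripper": 0.045}]}}

```text
time_s: 11.73
tcp_pos: [0.4932, -0.0715, 0.1765]
tcp_rot: [[-0.993, 0.121, 0.0], [0.121, 0.993, -0.0], [-0.0, -0.0, -1.0]]
ft_force: [0.3, -0.6, -0.2]
opening: 0.045
grasp_force: 0.0
```

```bash
python3 g.py -45 93.3 170
python3 - <<'E'
from h import *
p,d=ctrl.snapshot("side"); X=cloud("side",d); cv2.imwrite("pics/side5.png",p)
h=cv2.cvtColor(p,cv2.COLOR_BGR2HSV); M=(h[...,0]>20)&(h[...,0]<32)&(h[...,1]>180); M[:150]=0;M[240:]=0;M[:,:330]=0;M[:,440:]=0
P=X[M]*1e3; print(len(P)); print(np.percentile(P,[3,50,97],axis=0).round())
E
```

```text
t 11.73 rack xyz [-77.7 -54.8 176.5] world [493.2 -71.5 176.5] j [ -17.   -4.  108.   -0.   76. -100.] F [ 0.3 -0.6 -0.2] open 0.045 gf 0.0
shift [-0.0334  0.1479  0.0065] yaw 0.005 tilt [ 0. -0. -1.]
182
[[ 411. -399.    7.]
 [ 453. -382.   19.]
 [ 496. -372.   24.]]
```

Request:
{"fn": "drive_tool", "kwargs": {"commands": [{"x": -0.008,"y": 0.04,"z": 0,"yaw": 0,"gripper": 0.045},{"x": -0.016,"y": 0.08,"z": 0,"yaw": 0,"gripper": 0.045},{"x": -0.025,"y": 0.12,"z": 0,"yaw": 0,"gripper": 0.045},{"x": -0.033,"y": 0.148,"z": 0.005,"yaw": 0,"gripper": 0.045},{"x": -0.033,"y": 0.148,"z": 0.03,"yaw": 0,"gripper": 0.045},{"x": -0.033,"y": 0.148,"z": 0.06,"yaw": 0,"gripper": 0.045},{"x": -0.038,"y": 0.148,"z": 0.075,"yaw": 0,"gripper": 0.045},{"x": -0.045,"y": 0.148,"z": 0.08,"yaw": 0,"gripper": 0.045}]}}

```text
time_s: 12.45
tcp_pos: [0.5528, 0.0683, 0.0925]
tcp_rot: [[-0.993, 0.12, -0.007], [0.12, 0.993, -0.0], [0.007, -0.001, -1.0]]
ft_force: [-0.5, -0.3, -0.4]
opening: 0.045
grasp_force: 0.0
```

```bash
python3 g.py -12 93.3 65
```

```text
t 12.45 rack xyz [-36.1  91.4  92.5] world [552.8  68.3  92.5] j [ -1.  10. 103.  -0.  68. -84.] F [-0.5 -0.3 -0.4] open 0.045 gf 0.0
shift [-0.0243  0.0018  0.0274] yaw 0.006 tilt [-0.007 -0.    -1.   ]
```

Request:
{"fn": "drive_tool", "kwargs": {"commands": [{"x": -0.008,"y": 0,"z": 0.008,"yaw": 0,"gripper": 0.045},{"x": -0.016,"y": 0,"z": 0.016,"yaw": 0,"gripper": 0.045},{"x": -0.02,"y": 0,"z": 0.022,"yaw": 0,"gripper": 0.045},{"x": -0.021,"y": 0,"z": 0.027,"yaw": 0,"gripper": 0.045},{"x": -0.021,"y": 0,"z": 0.029,"yaw": 0,"gripper": 0.045},{"x": -0.021,"y": 0,"z": 0.03,"yaw": 0,"gripper": 0.045},{"x": -0.021,"y": 0,"z": 0.03,"yaw": 0,"gripper": 0.045},{"x": -0.021,"y": 0,"z": 0.03,"yaw": 0,"gripper": 0.045}]}}

```text
time_s: 13.12
tcp_pos: [0.5768, 0.0656, 0.0667]
tcp_rot: [[-0.993, 0.121, 0.0], [0.121, 0.993, -0.0], [-0.0, 0.0, -1.0]]
ft_force: [0.2, 0.4, 0.2]
opening: 0.0449
grasp_force: 0.0
```

```bash
python3 g.py -12 93.3 65
```

```text
t 13.12 rack xyz [-12.   91.7  66.7] world [576.8  65.6  66.7] j [ -1.  14. 101.  -0.  65. -84.] F [0.2 0.4 0.2] open 0.0449 gf 0.0
shift [-0.      0.0016  0.0017] yaw 0.005 tilt [ 0. -0. -1.]
```

Centred and free of contact. I'll close on the black knife, then lift and pull it back.

Request:
{"fn": "drive_tool", "kwargs": {"commands": [{"x": 0,"y": 0.0015,"z": 0.002,"yaw": 0,"gripper": 0.045},{"x": 0,"y": 0.0015,"z": 0.002,"yaw": 0,"gripper": 0.03},{"x": 0,"y": 0.0015,"z": 0.002,"yaw": 0,"gripper": 0.01},{"x": 0,"y": 0.0015,"z": 0.002,"yaw": 0,"gripper": 0.01},{"x": 0,"y": 0.0015,"z": 0.002,"yaw": 0,"gripper": 0.01},{"x": 0,"y": 0.0015,"z": 0.002,"yaw": 0,"gripper": 0.01},{"x": 0,"y": 0.0015,"z": 0.002,"yaw": 0,"gripper": 0.01},{"x": 0,"y": 0.0015,"z": 0.002,"yaw": 0,"gripper": 0.01}], "force": 80}}

```text
time_s: 13.78
tcp_pos: [0.5769, 0.0673, 0.0648]
tcp_rot: [[-0.993, 0.12, -0.0], [0.12, 0.993, 0.0], [0.0, 0.0, -1.0]]
ft_force: [-3.4, 0.6, 5.6]
opening: 0.021
grasp_force: 79.0
```

Request:
{"fn": "drive_tool", "kwargs": {"commands": [{"x": 0,"y": 0,"z": -0.01,"yaw": 0,"gripper": 0.01},{"x": 0,"y": 0,"z": -0.025,"yaw": 0,"gripper": 0.01},{"x": 0.005,"y": 0,"z": -0.04,"yaw": 0,"gripper": 0.01},{"x": 0.03,"y": 0,"z": -0.045,"yaw": 0,"gripper": 0.01},{"x": 0.06,"y": 0,"z": -0.05,"yaw": 0,"gripper": 0.01},{"x": 0.09,"y": 0,"z": -0.06,"yaw": 0,"gripper": 0.01},{"x": 0.12,"y": 0,"z": -0.08,"yaw": 0,"gripper": 0.01},{"x": 0.14,"y": 0,"z": -0.11,"yaw": 0,"gripper": 0.01}]}}

```text
time_s: 14.45
tcp_pos: [0.4332, 0.0842, 0.1719]
tcp_rot: [[-0.993, 0.12, -0.007], [0.12, 0.993, -0.0], [0.007, -0.001, -1.0]]
ft_force: [0.6, 0.2, -0.7]
opening: 0.0213
grasp_force: 78.5
```

```bash
python3 g.py 417 -313 175 w
```

```text
t 14.45 rack xyz [-156.8   92.1  171.9] world [433.2  84.2 171.9] j [  1. -12. 115.   0.  77. -82.] F [ 0.6  0.2 -0.7] open 0.0213 gf 78.5
shift [-0.0317 -0.3962 -0.003 ] yaw 0.005 tilt [-0.007 -0.    -1.   ]
```

Request:
{"fn": "drive_tool", "kwargs": {"commands": [{"x": 0,"y": -0.04,"z": 0,"yaw": 0,"gripper": 0.01},{"x": 0,"y": -0.08,"z": 0,"yaw": 0,"gripper": 0.01},{"x": 0,"y": -0.12,"z": 0,"yaw": 0,"gripper": 0.01},{"x": 0,"y": -0.16,"z": 0,"yaw": 0,"gripper": 0.01},{"x": 0,"y": -0.2,"z": 0,"yaw": 0,"gripper": 0.01},{"x": 0,"y": -0.24,"z": 0,"yaw": 0,"gripper": 0.01},{"x": -0.005,"y": -0.28,"z": 0,"yaw": 0,"gripper": 0.01},{"x": -0.012,"y": -0.32,"z": 0,"yaw": 0,"gripper": 0.01}]}}

```text
time_s: 15.12
tcp_pos: [0.4105, -0.2372, 0.1748]
tcp_rot: [[-0.993, 0.121, 0.001], [0.121, 0.993, -0.001], [-0.001, -0.001, -1.0]]
ft_force: [0.4, -0.8, -0.8]
opening: 0.021
grasp_force: 78.6
```

Request:
{"fn": "drive_tool", "kwargs": {"commands": [{"x": -0.008,"y": -0.035,"z": 0,"yaw": 0,"gripper": 0.01},{"x": -0.014,"y": -0.065,"z": 0,"yaw": 0,"gripper": 0.01},{"x": -0.019,"y": -0.076,"z": 0.01,"yaw": 0,"gripper": 0.01},{"x": -0.02,"y": -0.076,"z": 0.04,"yaw": 0,"gripper": 0.01},{"x": -0.02,"y": -0.076,"z": 0.07,"yaw": 0,"gripper": 0.01},{"x": -0.02,"y": -0.076,"z": 0.1,"yaw": 0,"gripper": 0.01},{"x": -0.02,"y": -0.076,"z": 0.12,"yaw": 0,"gripper": 0.01},{"x": -0.02,"y": -0.076,"z": 0.125,"yaw": 0,"gripper": 0.01}]}}

```text
time_s: 15.78
tcp_pos: [0.4194, -0.3107, 0.0452]
tcp_rot: [[-0.993, 0.121, -0.005], [0.121, 0.993, 0.005], [0.006, 0.004, -1.0]]
ft_force: [-0.2, 0.1, -1.1]
opening: 0.0214
grasp_force: 78.7
```

```bash
python3 g.py 417 -313 35 w
```

```text
t 15.78 rack xyz [-120.9 -301.3   45.2] world [ 419.4 -310.7   45.2] j [ -45.    9.  110.   -0.   62. -128.] F [-0.2  0.1 -1.1] open 0.0214 gf 78.7
shift [ 0.0021 -0.0027  0.0102] yaw 0.005 tilt [-0.005  0.005 -1.   ]
```

Request:
{"fn": "drive_tool", "kwargs": {"commands": [{"x": 0,"y": 0,"z": 0.005,"yaw": 0,"gripper": 0.01},{"x": 0,"y": 0,"z": 0.01,"yaw": 0,"gripper": 0.01},{"x": 0,"y": 0,"z": 0.014,"yaw": 0,"gripper": 0.01},{"x": 0,"y": 0,"z": 0.017,"yaw": 0,"gripper": 0.01},{"x": 0,"y": 0,"z": 0.02,"yaw": 0,"gripper": 0.01},{"x": 0,"y": 0,"z": 0.022,"yaw": 0,"gripper": 0.01},{"x": 0,"y": 0,"z": 0.024,"yaw": 0,"gripper": 0.01},{"x": 0,"y": 0,"z": 0.025,"yaw": 0,"gripper": 0.01}]}}

```text
time_s: 16.45
tcp_pos: [0.4249, -0.3146, 0.0268]
tcp_rot: [[-0.993, 0.121, 0.005], [0.121, 0.993, -0.003], [-0.006, -0.003, -1.0]]
ft_force: [5.2, 0.9, 9.6]
opening: 0.0214
grasp_force: 79.5
```

Request:
{"fn": "drive_tool", "kwargs": {"commands": [{"x": 0,"y": 0,"z": 0.003,"yaw": 0,"gripper": 0.01},{"x": 0,"y": 0,"z": 0.006,"yaw": 0,"gripper": 0.01},{"x": 0,"y": 0,"z": 0.009,"yaw": 0,"gripper": 0.01},{"x": 0,"y": 0,"z": 0.012,"yaw": 0,"gripper": 0.01},{"x": 0,"y": 0,"z": 0.015,"yaw": 0,"gripper": 0.01},{"x": 0,"y": 0,"z": 0.018,"yaw": 0,"gripper": 0.01},{"x": 0,"y": 0,"z": 0.021,"yaw": 0,"gripper": 0.01},{"x": 0,"y": 0,"z": 0.022,"yaw": 0,"gripper": 0.01}]}}

```text
time_s: 17.12
tcp_pos: [0.4243, -0.3145, 0.0043]
tcp_rot: [[-0.993, 0.121, 0.004], [0.121, 0.993, -0.003], [-0.004, -0.003, -1.0]]
ft_force: [4.3, 0.7, 8.1]
opening: 0.0211
grasp_force: 84.6
```

Request:
{"fn": "drive_tool", "kwargs": {"commands": [{"x": 0,"y": 0,"z": 0.004,"yaw": 0,"gripper": 0.012},{"x": 0,"y": 0,"z": 0.007,"yaw": 0,"gripper": 0.012},{"x": 0,"y": 0,"z": 0.007,"yaw": 0,"gripper": 0.04},{"x": 0,"y": 0,"z": 0.007,"yaw": 0,"gripper": 0.04},{"x": 0,"y": 0,"z": 0.004,"yaw": 0,"gripper": 0.042},{"x": 0,"y": 0,"z": -0.02,"yaw": 0,"gripper": 0.045},{"x": 0,"y": 0,"z": -0.06,"yaw": 0,"gripper": 0.045},{"x": 0,"y": 0,"z": -0.1,"yaw": 0,"gripper": 0.045}]}}

```text
time_s: 17.78
tcp_pos: [0.4205, -0.3115, 0.102]
tcp_rot: [[-0.993, 0.121, -0.003], [0.121, 0.993, 0.003], [0.004, 0.003, -1.0]]
ft_force: [1.5, -0.6, 0.6]
opening: 0.0449
grasp_force: 0.0
```

Request:
{"fn": "drive_tool", "kwargs": {"commands": [{"x": 0,"y": 0,"z": -0.04,"yaw": 0,"gripper": 0.045},{"x": 0,"y": 0.02,"z": -0.07,"yaw": 0,"gripper": 0.06},{"x": -0.005,"y": 0.06,"z": -0.08,"yaw": 0,"gripper": 0.075},{"x": -0.01,"y": 0.1,"z": -0.08,"yaw": 0,"gripper": 0.075},{"x": -0.02,"y": 0.14,"z": -0.08,"yaw": 0,"gripper": 0.075},{"x": -0.03,"y": 0.18,"z": -0.08,"yaw": 0,"gripper": 0.075},{"x": -0.04,"y": 0.22,"z": -0.08,"yaw": 0,"gripper": 0.075},{"x": -0.045,"y": 0.255,"z": -0.08,"yaw": 0,"gripper": 0.075}]}}

```text
time_s: 18.45
tcp_pos: [0.498, -0.0629, 0.1828]
tcp_rot: [[-0.993, 0.12, 0.001], [0.12, 0.993, 0.0], [-0.001, 0.0, -1.0]]
ft_force: [-0.1, 0.2, 0.2]
opening: 0.0749
grasp_force: 0.0
```

```bash
python3 g.py -51 -1.7 42
python3 - <<'E'
from h import *
p,d=ctrl.snapshot("side"); X=cloud("side",d)*1e3
h=cv2.cvtColor(p,cv2.COLOR_BGR2HSV); B=np.zeros((480,640),bool); B[170:240,330:430]=1
I=(X[...,0]>300)&(X[...,0]<560)&(X[...,1]>-435)&(X[...,1]<-262)
for k,M in(("yel",(h[...,0]>20)&(h[...,0]<32)&(h[...,1]>180)),("blk",(h[...,2]<50)&(h[...,1]<120))):
    P=X[M&B&I]; print(k,len(P),np.percentile(P,[3,50,97],axis=0).round().tolist() if len(P) else "")
cv2.imwrite("pics/s6.png",cv2.resize(p[130:310,230:470],(800,600)))
E
```

```text
t 18.45 rack xyz [-74.1 -45.7 182.8] world [498.  -62.9 182.8] j [-16.  -4. 107.   0.  77. -99.] F [-0.1  0.2  0.2] open 0.0749 gf 0.0
shift [-0.0232  0.0438  0.1408] yaw 0.005 tilt [ 0.001  0.    -1.   ]
yel 184 [[411.0, -398.0, 7.0], [453.0, -382.0, 19.0], [496.0, -372.0, 24.0]]
blk 0
```

View pics/s6.png

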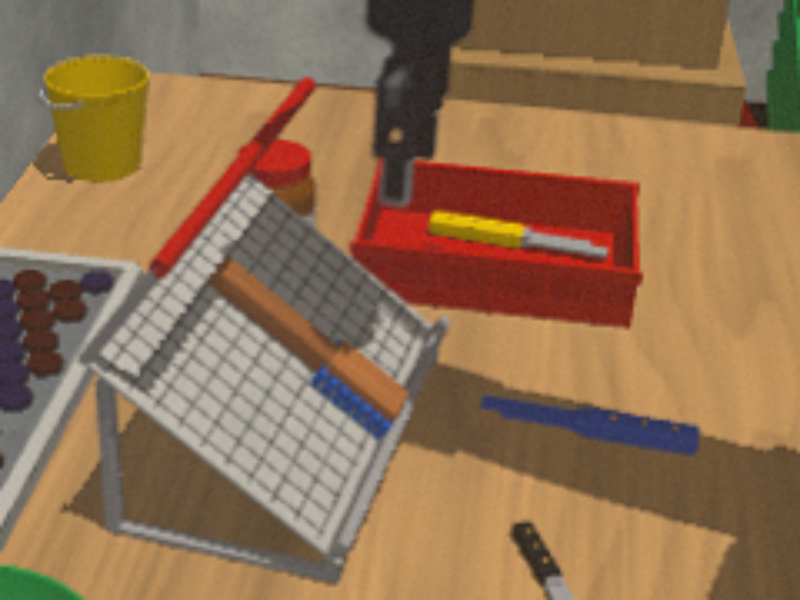

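The yellow knife lies flat in the red crate, handle at (475,228). The black one is hidden behind the crate's near wall, so I'll check it from above later. The brush is undisturbed on the rack, head at (370,385).

Request:
{"fn": "drive_tool", "kwargs": {"commands": [{"x": -0.012,"y": 0.025,"z": 0.01,"yaw": 0,"gripper": 0.075},{"x": -0.022,"y": 0.044,"z": 0.03,"yaw": 0,"gripper": 0.075},{"x": -0.023,"y": 0.045,"z": 0.06,"yaw": 0,"gripper": 0.075},{"x": -0.023,"y": 0.045,"z": 0.09,"yaw": 0,"gripper": 0.075},{"x": -0.023,"y": 0.045,"z": 0.115,"yaw": 0,"gripper": 0.075},{"x": -0.023,"y": 0.045,"z": 0.125,"yaw": 0,"gripper": 0.075},{"x": -0.023,"y": 0.045,"z": 0.13,"yaw": 0,"gripper": 0.075},{"x": -0.023,"y": 0.045,"z": 0.13,"yaw": 0,"gripper": 0.075}]}}

```text
time_s: 19.17
tcp_pos: [0.5252, -0.0235, 0.0518]
tcp_rot: [[-0.993, 0.121, -0.001], [0.121, 0.993, 0.0], [0.002, 0.0, -1.0]]
ft_force: [-0.2, 0.6, -0.0]
opening: 0.0749
grasp_force: 0.0
```

```bash
python3 g.py -51 -1.7 42
```

```text
t 19.17 rack xyz [-52.   -3.2  51.8] world [525.2 -23.5  51.8] j [-11.   8. 109.  -0.  62. -94.] F [-0.2  0.6 -0. ] open 0.0749 gf 0.0
shift [-0.0011  0.0015  0.0098] yaw 0.005 tilt [-0.001  0.    -1.   ]
```

Request:
{"fn": "drive_tool", "kwargs": {"commands": [{"x": 0,"y": 0.0015,"z": 0.004,"yaw": 0,"gripper": 0.07},{"x": 0,"y": 0.0015,"z": 0.008,"yaw": 0,"gripper": 0.065},{"x": 0,"y": 0.0015,"z": 0.011,"yaw": 0,"gripper": 0.06},{"x": 0,"y": 0.0015,"z": 0.011,"yaw": 0,"gripper": 0.05},{"x": 0,"y": 0.0015,"z": 0.011,"yaw": 0,"gripper": 0.035},{"x": 0,"y": 0.0015,"z": 0.011,"yaw": 0,"gripper": 0.035},{"x": 0,"y": 0.0015,"z": 0.011,"yaw": 0,"gripper": 0.035},{"x": 0,"y": 0.0015,"z": 0.011,"yaw": 0,"gripper": 0.035}], "force": 80}}

```text
time_s: 19.83
tcp_pos: [0.5261, -0.0222, 0.0428]
tcp_rot: [[-0.993, 0.12, 0.0], [0.12, 0.993, -0.001], [-0.0, -0.001, -1.0]]
ft_force: [-5.6, -0.2, 8.1]
opening: 0.0422
grasp_force: 79.7
```

Request:
{"fn": "drive_tool", "kwargs": {"commands": [{"x": 0,"y": 0,"z": -0.01,"yaw": 0,"gripper": 0.03},{"x": 0,"y": 0,"z": -0.025,"yaw": 0,"gripper": 0.03},{"x": 0.005,"y": 0,"z": -0.04,"yaw": 0,"gripper": 0.03},{"x": 0.03,"y": 0,"z": -0.045,"yaw": 0,"gripper": 0.03},{"x": 0.06,"y": 0,"z": -0.05,"yaw": 0,"gripper": 0.03},{"x": 0.09,"y": 0,"z": -0.06,"yaw": 0,"gripper": 0.03},{"x": 0.11,"y": 0,"z": -0.08,"yaw": 0,"gripper": 0.03},{"x": 0.12,"y": 0,"z": -0.11,"yaw": 0,"gripper": 0.03}]}}

```text
time_s: 20.5
tcp_pos: [0.402, -0.0064, 0.1494]
tcp_rot: [[-0.993, 0.12, -0.007], [0.12, 0.993, 0.001], [0.007, 0.001, -1.0]]
ft_force: [1.0, -0.2, -0.9]
opening: 0.0407
grasp_force: 80.8
```

```bash
python3 g.py 380 355 150 w
python3 - <<'E'
from h import *
p,d=ctrl.snapshot("side"); t,_=ctrl.snapshot("top")
cv2.imwrite("pics/s7.png",np.hstack([cv2.resize(p[130:290,260:420],(400,400)),cv2.resize(t[200:360,420:580],(400,400))]))
E
```

```text
t 20.5 rack xyz [-176.3   -1.7  149.4] world [402.   -6.4 149.4] j [-12. -17. 122.   0.  75. -95.] F [ 1.  -0.2 -0.9] open 0.0407 gf 80.8
shift [6.540e-02 3.561e-01 1.000e-04] yaw 0.005 tilt [-0.007  0.001 -1.   ]
```

View pics/s7.png

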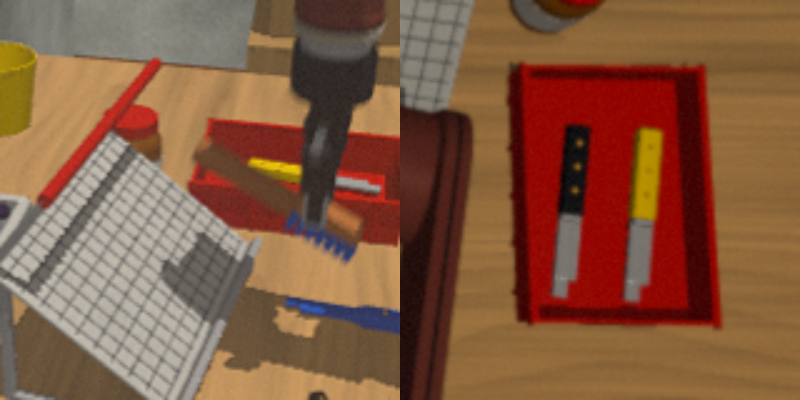

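Both knives lie flat in the red crate: black at (570,210), yellow at (640,215). The brush is held by its head. Next I carry it to the green crate.

Request:
{"fn": "drive_tool", "kwargs": {"commands": [{"x": 0.005,"y": 0.04,"z": 0,"yaw": 0,"gripper": 0.03},{"x": 0.01,"y": 0.08,"z": 0,"yaw": 0,"gripper": 0.03},{"x": 0.015,"y": 0.12,"z": 0,"yaw": 0,"gripper": 0.03},{"x": 0.025,"y": 0.16,"z": 0,"yaw": 0,"gripper": 0.03},{"x": 0.035,"y": 0.2,"z": 0,"yaw": 0,"gripper": 0.03},{"x": 0.045,"y": 0.24,"z": 0,"yaw": 0,"gripper": 0.03},{"x": 0.055,"y": 0.28,"z": 0,"yaw": 0,"gripper": 0.03},{"x": 0.06,"y": 0.32,"z": 0,"yaw": 0,"gripper": 0.03}]}}

```text
time_s: 21.27
tcp_pos: [0.3845, 0.3198, 0.1513]
tcp_rot: [[-0.993, 0.12, -0.0], [0.12, 0.993, 0.0], [0.0, 0.0, -1.0]]
ft_force: [0.8, -0.6, -0.2]
opening: 0.0406
grasp_force: 81.2
```

Request:
{"fn": "drive_tool", "kwargs": {"commands": [{"x": 0.003,"y": 0.025,"z": 0,"yaw": 0,"gripper": 0.03},{"x": 0.005,"y": 0.036,"z": 0.01,"yaw": 0,"gripper": 0.03},{"x": 0.005,"y": 0.036,"z": 0.035,"yaw": 0,"gripper": 0.03},{"x": 0.005,"y": 0.036,"z": 0.06,"yaw": 0,"gripper": 0.03},{"x": 0.005,"y": 0.036,"z": 0.08,"yaw": 0,"gripper": 0.03},{"x": 0.005,"y": 0.036,"z": 0.09,"yaw": 0,"gripper": 0.03},{"x": 0.005,"y": 0.036,"z": 0.095,"yaw": 0,"gripper": 0.03},{"x": 0.005,"y": 0.036,"z": 0.095,"yaw": 0,"gripper": 0.03}]}}

```text
time_s: 21.93
tcp_pos: [0.3846, 0.3534, 0.0554]
tcp_rot: [[-0.993, 0.121, -0.002], [0.121, 0.993, -0.001], [0.001, -0.001, -1.0]]
ft_force: [-0.7, -0.5, -1.0]
opening: 0.0407
grasp_force: 81.1
```

```bash
python3 g.py 380 357 20 w
python3 - <<'E'
from h import *
p,d=ctrl.snapshot("side"); cv2.imwrite("pics/s8.png",cv2.resize(p[200:440,240:480],(600,600)))
E
```

```text
t 21.93 rack xyz [-238.7  353.2   55.4] world [384.6 353.4  55.4] j [ 34.   8. 110.   0.  63. -49.] F [-0.7 -0.5 -1. ] open 0.0407 gf 81.1
shift [0.005  0.003  0.0354] yaw 0.005 tilt [-0.002 -0.001 -1.   ]
```

View pics/s8.png

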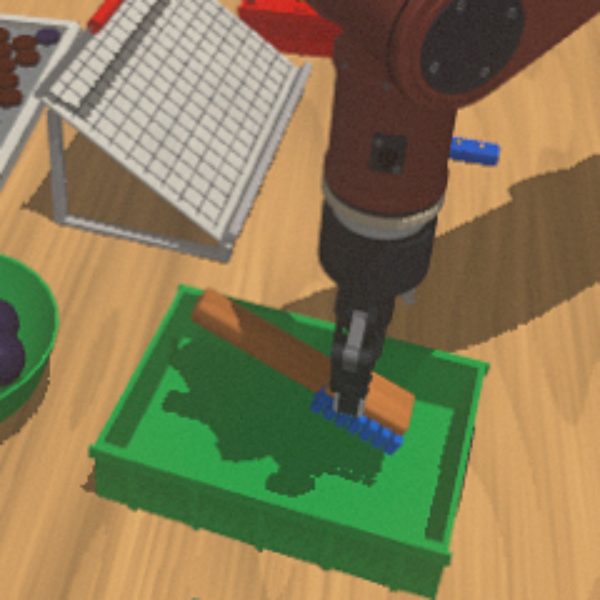

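The brush is over the green crate, head at (360,415) and handle end at (205,305), inside the walls. I'll lower it gently until it touches.

Request:
{"fn": "drive_tool", "kwargs": {"commands": [{"x": 0,"y": 0.003,"z": 0.005,"yaw": 0,"gripper": 0.03},{"x": 0,"y": 0.005,"z": 0.01,"yaw": 0,"gripper": 0.03},{"x": 0,"y": 0.005,"z": 0.014,"yaw": 0,"gripper": 0.03},{"x": 0,"y": 0.005,"z": 0.017,"yaw": 0,"gripper": 0.03},{"x": 0,"y": 0.005,"z": 0.02,"yaw": 0,"gripper": 0.03},{"x": 0,"y": 0.005,"z": 0.022,"yaw": 0,"gripper": 0.03},{"x": 0,"y": 0.005,"z": 0.024,"yaw": 0,"gripper": 0.03},{"x": 0,"y": 0.005,"z": 0.025,"yaw": 0,"gripper": 0.03}]}}

```text
time_s: 22.65
tcp_pos: [0.3856, 0.3586, 0.031]
tcp_rot: [[-0.993, 0.121, -0.0], [0.121, 0.993, -0.0], [0.0, -0.0, -1.0]]
ft_force: [-0.1, 0.6, -0.9]
opening: 0.0408
grasp_force: 81.3
```

Request:
{"fn": "drive_tool", "kwargs": {"commands": [{"x": 0,"y": 0,"z": 0.002,"yaw": 0,"gripper": 0.03},{"x": 0,"y": 0,"z": 0.004,"yaw": 0,"gripper": 0.03},{"x": 0,"y": 0,"z": 0.006,"yaw": 0,"gripper": 0.03},{"x": 0,"y": 0,"z": 0.008,"yaw": 0,"gripper": 0.03},{"x": 0,"y": 0,"z": 0.009,"yaw": 0,"gripper": 0.03},{"x": 0,"y": 0,"z": 0.01,"yaw": 0,"gripper": 0.03},{"x": 0,"y": 0,"z": 0.01,"yaw": 0,"gripper": 0.03},{"x": 0,"y": 0,"z": 0.01,"yaw": 0,"gripper": 0.03}]}}

```text
time_s: 23.32
tcp_pos: [0.3857, 0.3588, 0.0213]
tcp_rot: [[-0.993, 0.121, -0.0], [0.121, 0.993, -0.0], [0.0, -0.0, -1.0]]
ft_force: [0.0, -0.3, -0.3]
opening: 0.0407
grasp_force: 81.2
```

Request:
{"fn": "drive_tool", "kwargs": {"commands": [{"x": 0,"y": 0,"z": 0.002,"yaw": 0,"gripper": 0.03},{"x": 0,"y": 0,"z": 0.004,"yaw": 0,"gripper": 0.03},{"x": 0,"y": 0,"z": 0.006,"yaw": 0,"gripper": 0.03},{"x": 0,"y": 0,"z": 0.008,"yaw": 0,"gripper": 0.03},{"x": 0,"y": 0,"z": 0.01,"yaw": 0,"gripper": 0.03},{"x": 0,"y": 0,"z": 0.012,"yaw": 0,"gripper": 0.03},{"x": 0,"y": 0,"z": 0.012,"yaw": 0,"gripper": 0.03},{"x": 0,"y": 0,"z": 0.012,"yaw": 0,"gripper": 0.03}]}}

```text
time_s: 23.98
tcp_pos: [0.3856, 0.3587, 0.0091]
tcp_rot: [[-0.993, 0.121, -0.0], [0.121, 0.993, -0.0], [0.0, -0.0, -1.0]]
ft_force: [-0.0, -0.3, -0.2]
opening: 0.0407
grasp_force: 81.2
```

Request:
{"fn": "drive_tool", "kwargs": {"commands": [{"x": 0,"y": 0,"z": 0.002,"yaw": 0,"gripper": 0.03},{"x": 0,"y": 0,"z": 0.004,"yaw": 0,"gripper": 0.03},{"x": 0,"y": 0,"z": 0.006,"yaw": 0,"gripper": 0.03},{"x": 0,"y": 0,"z": 0.008,"yaw": 0,"gripper": 0.03},{"x": 0,"y": 0,"z": 0.009,"yaw": 0,"gripper": 0.03},{"x": 0,"y": 0,"z": 0.01,"yaw": 0,"gripper": 0.03},{"x": 0,"y": 0,"z": 0.01,"yaw": 0,"gripper": 0.03},{"x": 0,"y": 0,"z": 0.01,"yaw": 0,"gripper": 0.03}]}}

```text
time_s: 24.65
tcp_pos: [0.3853, 0.3586, -0.0009]
tcp_rot: [[-0.993, 0.12, -0.001], [0.12, 0.993, -0.0], [0.001, -0.0, -1.0]]
ft_force: [0.5, -0.6, -1.4]
opening: 0.0331
grasp_force: 79.5
```

The opening has started to change, so contact is beginning. I'll release and rise.

Request:
{"fn": "drive_tool", "kwargs": {"commands": [{"x": 0,"y": 0,"z": 0.0,"yaw": 0,"gripper": 0.07},{"x": 0,"y": 0,"z": 0.0,"yaw": 0,"gripper": 0.07},{"x": 0,"y": 0,"z": 0.0,"yaw": 0,"gripper": 0.07},{"x": 0,"y": 0,"z": -0.005,"yaw": 0,"gripper": 0.07},{"x": 0,"y": 0,"z": -0.03,"yaw": 0,"gripper": 0.07},{"x": 0,"y": 0,"z": -0.07,"yaw": 0,"gripper": 0.07},{"x": 0,"y": 0,"z": -0.11,"yaw": 0,"gripper": 0.07},{"x": 0,"y": 0,"z": -0.15,"yaw": 0,"gripper": 0.07}]}}

```text
time_s: 25.32
tcp_pos: [0.3851, 0.3584, 0.151]
tcp_rot: [[-0.993, 0.121, -0.001], [0.121, 0.993, -0.0], [0.001, -0.001, -1.0]]
ft_force: [0.2, 0.3, -0.7]
opening: 0.0701
grasp_force: 0.0
```

Request:
{"fn": "drive_tool", "kwargs": {"commands": [{"x": 0,"y": -0.03,"z": -0.02,"yaw": 0,"gripper": 0.07},{"x": 0,"y": -0.07,"z": -0.04,"yaw": 0,"gripper": 0.07},{"x": 0,"y": -0.11,"z": -0.04,"yaw": 0,"gripper": 0.07},{"x": 0,"y": -0.15,"z": -0.04,"yaw": 0,"gripper": 0.07},{"x": 0,"y": -0.19,"z": -0.04,"yaw": 0,"gripper": 0.07},{"x": 0,"y": -0.22,"z": -0.04,"yaw": 0,"gripper": 0.07},{"x": 0,"y": -0.22,"z": -0.04,"yaw": 0,"gripper": 0.07},{"x": 0,"y": -0.22,"z": -0.04,"yaw": 0,"gripper": 0.07}]}}

```text
time_s: 25.98
tcp_pos: [0.3595, 0.1393, 0.19]
tcp_rot: [[-0.992, 0.124, 0.002], [0.124, 0.992, 0.0], [-0.002, 0.001, -1.0]]
ft_force: [1.2, 1.0, 0.4]
opening: 0.0702
grasp_force: 0.0
```

Run:
```python
from h import *
p,d=ctrl.snapshot("side"); t,_=ctrl.snapshot("top"); X=cloud("side",d)*1e3
h=cv2.cvtColor(p,cv2.COLOR_BGR2HSV); M=(h[...,0]>5)&(h[...,0]<18)&(h[...,1]>130)&(X[...,0]>300)&(X[...,0]<545)&(X[...,1]>275)&(X[...,1]<430)&(X[...,2]>7)&(X[...,2]<80)
P=X[M]; o=P[np.argsort(P[:,0])]; print(len(P),np.percentile(P,[3,50,97],axis=0).round().tolist(),o[:15].mean(0).round(),o[-15:].mean(0).round())
cv2.imwrite("pics/s9.png",np.hstack([cv2.resize(p[240:440,240:440],(400,400)),cv2.resize(t[110:350,170:410],(400,400))]))
```

```text
1300 [[348.0, 341.0, 14.0], [422.0, 359.0, 27.0], [511.0, 379.0, 33.0]] [343. 360.  31.] [517. 349.  22.]
```

View pics/s9.png

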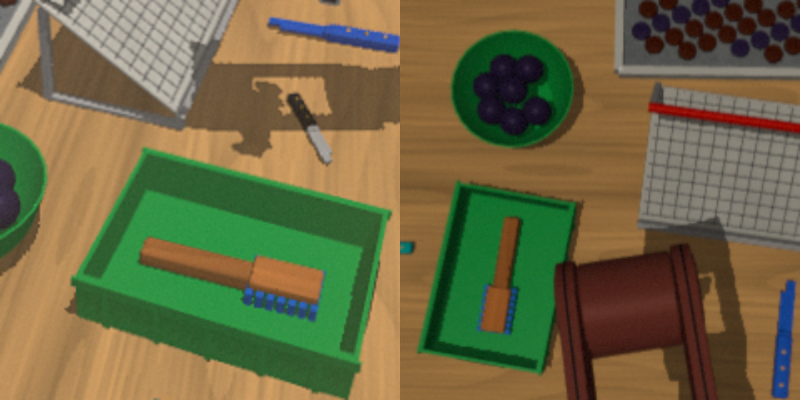

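The brush lies flat in the green crate at (235,270), the colander is undisturbed at (512,90), and the arm touches nothing. I'll hand in.

```bash
python3 -c "
from station import ctrl
print(ctrl.hand_in())"
```

```text
the job is handed in; nothing more can be done
None
```

Both knives lie flat in the red crate and the brush lies flat in the green crate; the colander and jar were not touched, and the job was handed in at about 26 s of the 67 s allowed (hand-in returned no verdict).

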